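# Hang the last holder on the slotted stand

### The job

On the cobbler's bench, take the steel last holder that has two claws on its back plate (not the plain one), hook both claws into the two slots of the stand's upright and press it straight down until the spring catch snaps out over the top of its back plate, so that it stays locked, level and let go. Feel your way in and press gently: the thin slotted face must not be forced, and leave the rest of the bench as it is.

Things in the scene. Friction and masses are not known exactly. Their poses are not given: they have to be found in the camera images.
- bracket: Last holder to hang, bare steel, about 320 g: level arm 95 x 40 x 8 mm (x -40 to +55), upright post, and at the +x end a vertical back plate 8 mm thick, 40 mm wide, 80 mm high from the underside, rear face at x = +55 mm. Origin: on the underside, right below the post's axis; x towards the claws, z up. Starts standing on its underside on the bench, beside the stand, claws towards the robot.
- post_top (a point): Top of the bracket's square post, 20 x 20 mm (sides along the bracket's x and y), on its axis 85 mm above the origin; the post rises from the arm's top at 8 mm and can be gripped from above.
- claws (a point): On the bracket's rear face, 46 mm above its underside, midway between two equal claws 8 mm thick (y, centred). Each is a tongue 16 mm long (+x), 8 mm high, with an 8 x 8 mm lip hanging below its outer end, so an 8 mm gap lies between face and lip. In bracket z: lower tongue 20-28, its lip down to 12; upper tongue 64-72, its lip down to 56 mm.
- plain_bracket: Look-alike with the same arm, post, back plate and frame but no claws, only two screw holes in the plate. Leave it where it is.
- stand: Stand fixed to the bench: dark foot 180 x 120 x 12 mm, grey hollow column 56 mm wide. Origin: centre of the foot's underside; x into the slotted face, z up. The column is clamped by hand: all on it (slots, ledge, pin, catch) sits up to 16 mm above or below the nominal heights told here, which no pose shows: find it by feel. It is spoiled if the bracket bears on it with over 45 N.
- slots (a point): On the stand's slotted face (plane x = +20 mm of the stand, looking to -x, plate 6 mm thick), centred, nominally midway between the slots. Two slots 12 mm wide (y), one above the other: nominally stand z 90-126 and 134-170 mm; column top 182 mm.
- home (a point): Where the bracket's origin nominally is when pressed home, tongues on the slots' lower edges, plate against the face (2 mm of play), axes parallel to the stand's: stand x = -35, y = 0, z = 70 mm. The claws go in freely along +x with the bracket 8 to 28 mm above home (18 is the middle), column height error aside.
- catch (a joint): Two steel prongs 8 mm wide, 10 mm high, at stand y = +-15, underside nominally z = 151.5 mm, standing 6 mm out of the face. Value: how far pushed in, m (0 = out). Spring: 4 N to start, 7 N at 6 mm. The back plate pushes them in as the claws enter; with the bracket pressed home they snap out over the plate's top edge (1.5 mm to spare) and hold it down.
- seat_pin (a joint): Spring pin 12 mm across on a ledge (30 x 36 mm, top nominally z = 62 mm), 16 mm in front of the face, top nominally stand z = 77 mm. The arm presses it down. Value: how far down, m: 0 = up, about 0.007 at home, 0.0055 locked. Spring: 5 N to start, 8.5 N at 7 mm; it lifts the bracket again if the catch has not snapped.
- hammer: Hammer lying on the bench, wooden handle; leave it.
- brush: Flat brush lying behind the stand as seen from the robot; leave it.
- awl: Pointed hand tool with a red handle, lying; leave it.
- glue_jar: Amber glue jar 68 mm across, 100 mm high, standing; leave it.
- tack_tin: Metal bowl for tacks, 84 mm across, 35 mm high; leave it.
- heel_block: Black rubber heel blank 70 x 60 x 22 mm near the stand; leave it.
- shoe_last: Wooden shoe last 240 mm long, lying; leave it.
Not all that is in view belongs to the job. Leave any purple look-alike of the stand alone.

How it is judged:
On the way:
1. both claws are through the slots, with the back plate pushing the catch in (x of bracket in the frame of stand above -0.0385 m and z of bracket in the frame of stand between 0.055 and 0.116 m and y of bracket in the frame of stand between -0.004 and 0.004 m and value of joint catch above 0.003 m), for 0.1 s.
At the end, for the whole second after the job is handed in: The clawed bracket hangs in the slots (origin within 4 mm of the stand middle plane, at most 4 mm short of the face), level within 0.08 rad, square within 0.12 rad, pin held down more than 4 mm, catch out again (under 2 mm in), at rest and let go (value of joint catch below 0.002 m and value of joint seat_pin above 0.004 m and x of bracket in the frame of stand above -0.039 m and y of bracket in the frame of stand between -0.004 and 0.004 m and angle between bracket's own z axis and vertical below 0.08 rad and angle between the x axis of bracket and the x axis of stand, either way round below 0.12 rad and linear speed of bracket below 0.02 m/s); the robot touches nothing.
It fails at once if the bracket bears on the stand with more than 45 N (contact force between bracket and stand above 45 N).
It fails at once if another thing on the bench is moved by more than 40 mm (distance of any of plain_bracket, hammer, brush, awl, glue_jar, tack_tin, heel_block, shoe_last from where it was at the start of the episode above 0.04 m).
It also fails if it takes over 54 s, if anything falls off the work surface, if the arm or the gripper's body presses on something with over 40 N, if the wrist force passes 120 N, or if a joint passes its speed limit or range.

### The arm

A 7-joint arm with a two-finger parallel gripper is mounted at the origin on the work surface. World frame = base frame: x ahead of the robot, y to its left, z up, the work surface at z = 0. Lengths are in m, angles in rad, forces in N, time in s.
With the tool pointing down it reaches from about 0.35 to 0.9 m from the base axis. Payload 8.1 kg.
Tool frame: the origin (TCP) lies midway between the tips of the shut fingers; the grasp point (between the pads) lies 19 mm behind it; x points along the fingers, z is the direction in which the jaws open and shut, and the axes are right-handed (so a half turn about x gives the same grasp; the last joint's range is limited). The gripper opens to 92 mm and grips with 3 to 60 N. Pads are 19 mm wide; open, the fingers measure 130 mm over their backs; the gripper's body (75 mm by 190 mm) begins 47 mm behind the grasp point.
Start: joints at [-1.356, 0.434, 0.025, 1.573, -0.012, 1.134, -0.075], TCP at [0.195, 0.594, 0.227] pointing down, gripper open.
Joint ranges: [-2.62, 2.62], [-0.44, 2.09], [-1.27, 1.32], [0.08, 2.57], [-1.32, 4.46], [0.12, 2], [-2.74, 2.74]. Speed limits (rad/s): [2.22, 2.22, 3.01, 3.01, 3.14, 3.14, 3.14].

### API

Orientations are given as a rotation vector (axis times angle).
In Python, from cell import arm, optics, finder gives the robot as it stands.
- The arm moves only by the tool send_rows, never from a script. Its argument "rows" is a list that holds one entry, the list of rows, each a list of 7 numbers: the shift along the tool's x, y, z in mm, then the turn, a rotation vector about the tool's x, y, z in degrees, then the opening in per cent of the stroke, from 0 (shut) to 100 (fully open). A call has exactly 8 rows; each row is the pose to reach, as a shift and turn from the pose commanded when the call began, along the tool's axes at that moment; what a row does not reach only later rows make up. A row lasts 1/10 s, in which the tool goes at most 50 mm and 8.59 degrees, less where a joint would pass 70% of its speed; a pose out of reach is approached as far as the arm can. A call with a gripper value outside its range is refused whole. The fingers move at their own pace and stop on an object; "grip_force" is the grip in N (left out, the last holds). Time passes only in rows, so rows that repeat a pose let the fingers close, or fill a call up. It gives the time, the measured TCP pose, the force and the opening at its end, in the units of the state.
- arm.observe(): the state, without advancing time (a new reading comes with each control period).
- optics.get_image(name): name is "side" or "top" or "wrist"; returns (picture, depth): 480x640x3 uint8, red, green, blue; 480x640 float32, m along the optical axis (not along the pixel's ray), 0 where there is no reading.
- optics.get_calibration(name): a dict with "camera_matrix" (3x3 intrinsics, pixels), "position" and "orientation" of the camera in the world; the wrist camera has in their place "T_tool_cam" (4x4, takes a point from camera to tool coordinates, whose origin is the TCP and whose axes are the tool frame's). Camera axes: x right, y up, looking along -z (the intrinsics and any distortion apply to the point x, -y, -z); pixel columns grow to the right and rows downward; lengths in m; the calibration is good to about 2 mm. A picture is of the moment at which its call begins: read the wrist's pose just before it. get_calibration takes no time and is no camera call.
- arm.sign_off(): hands the job in, once; it reports no verdict.
Trained networks look in the newest picture that a camera, given by its name, has taken for a name from the list of things; names that differ only in an ending like _2 or _b are one class to them, and where a whole thing is asked for, a point or a joint stands for the part that bears it (a point fixed in the world has none). Each returns a list of dicts, best first, with "confidence" (0 to 1); they miss things now and then, are a little off and sometimes report something else, mostly with a low value. They report only what shows in the picture. A call takes as long as a camera call. They do not tell look-alikes from the thing itself.
- finder.search_frame(camera, thing): "bbox" ([left, top, width, height] in pixels, round what is visible of it).
- finder.regions_of(camera, thing): "region" (480x640 bool, what is visible of it) and "bbox" ([left, top, width, height] in pixels, round what is visible of it).
- finder.place_of(camera, thing): "xy" ([column, row] in pixels: a listed point, or the origin of a listed thing).
The state is a dict: "clock": time; "joints": joint angles; "dq": joint speeds; "joint_efforts": joint torques, N m; "position": TCP position; "ee_rot": TCP orientation; "force": force on the tool from outside, world axes, zero at the start; "ft_torque": the same for the moment, N m; "width": opening from 0.0 (shut) to 1.0 (fully open).
Only numpy, scipy, OpenCV 4.12 (cv2) and the standard library are available. Lean on these libraries where they do the work, as an engineer would, in place of code of your own. Each camera call takes 0.05 s, during which the arm holds its last target.

## Working session

There is one attempt and no reset: what is moved stays moved. The work goes in short steps, Python scripts to look and compute and a tool call to move; the robot and the scene stay as the last step left them, time stands still between calls to the robot, and variables do not carry over. Pictures are saved under pics/ and viewed, and the job is handed in when it is done.

Besides the shell and the picture viewer there is one more tool, called after ">>>" as name(argument=value, ...) on one line, values as JSON. send_rows: Moves the arm, as the interface text tells. Its arguments: {"type":"object","properties":{"rows":{"type":"array"},"grip_force":{"type":"number"}},"required":["rows"]}

```bash
ls; mkdir -p pics; cat > h.py <<'E'
import numpy as np, cv2
from cell import arm, optics, finder
from scipy.spatial.transform import Rotation as R
def toolT():
    s=arm.observe(); T=np.eye(4); T[:3,:3]=R.from_rotvec(s['ee_rot']).as_matrix(); T[:3,3]=s['position']; return T
def camT(n):
    c=optics.get_calibration(n)
    if n=='wrist': return c, toolT()@np.array(c['T_tool_cam'])
    T=np.eye(4); o=np.array(c['orientation'])
    T[:3,:3]=o if o.shape==(3,3) else R.from_rotvec(o).as_matrix()
    T[:3,3]=c['position']; return c,T
def grab(n):
    c,T=camT(n); im,d=optics.get_image(n); return im,d,np.array(c['camera_matrix']),T
def cloud(d,K,T):
    v,u=np.mgrid[:d.shape[0],:d.shape[1]]
    P=np.stack([(u-K[0,2])/K[0,0]*d,-(v-K[1,2])/K[1,1]*d,-d],-1)
    return P@T[:3,:3].T+T[:3,3]
def proj(p,K,T):
    q=(np.atleast_2d(p)-T[:3,3])@T[:3,:3]
    return np.stack([K[0,0]*q[:,0]/-q[:,2]+K[0,2],K[1,1]*-q[:,1]/-q[:,2]+K[1,2]],-1)
E
python3 - <<'E'
from h import *
print(arm.observe())
for n in ['side','top','wrist']:
    print(n,optics.get_calibration(n))
    im,d,K,T=grab(n); cv2.imwrite(f'pics/{n}0.png',im[:,:,::-1]); np.savez(f'{n}0.npz',im=im,d=d,K=K,T=T)
    for t in ['bracket','plain_bracket','stand','post_top','claws','slots']:
        print(t,[(round(r['confidence'],2),np.round(r['xy'],1)) for r in finder.place_of(n,t)])
E
```

```text
pics
{'clock': 0.0, 'joints': array([-1.35560048,  0.4351769 ,  0.02496666,  1.57410329, -0.01158145,
        1.13398196, -0.07508637]), 'dq': array([-5.47251239e-04,  1.41258733e-03,  1.44131177e-05,  2.67227426e-03,
       -1.37596955e-03, -1.24797160e-03, -5.45981049e-04]), 'joint_efforts': array([-1.19814002e-03, -6.67858815e+01,  9.84875187e-01, -3.14457071e+01,
       -6.03315979e-02,  4.29848477e-02,  1.69306245e-04]), 'position': array([0.19519393, 0.59320286, 0.22597113]), 'ee_rot': array([-0.97295197,  1.34413221,  0.97127274]), 'force': array([-0.13803602, -0.21845805,  0.58387696]), 'ft_torque': array([-0.01280219, -0.00966195, -0.00934411]), 'width': 1.0011881909601212}
side {'camera_matrix': array([[559.03091308,   0.        , 326.94460219],
       [  0.        , 559.03091308, 230.74228726],
       [  0.        ,   0.        ,   1.        ]]), 'position': array([-0.15883355, -0.83016243,  0.93333262]), 'orientation': array([ 0.87850272, -0.2949829 , -0.64590714])}
bracket [(0.59, array([256.4, 223. ]))]
plain_bracket [(0.83, array([399.4, 320.4]))]
stand [(0.89, array([
[... 829 characters left out ...]
[(0.81, array([208.4, 281. ]))]
slots [(0.69, array([315.4, 240.6])), (0.68, array([205., 364.]))]
wrist {'camera_matrix': array([[408.27470489,   0.        , 316.75468644],
       [  0.        , 408.27470489, 245.89818107],
       [  0.        ,   0.        ,   1.        ]]), 'T_tool_cam': array([[ 5.89468517e-04,  3.08703828e-01, -9.51158031e-01,
        -1.57222666e-01],
       [-8.78543392e-04,  9.51157989e-01,  3.08703270e-01,
         8.47480240e-02],
       [ 9.99999440e-01,  6.53662744e-04,  8.31887398e-04,
         1.00052575e-03],
       [ 0.00000000e+00,  0.00000000e+00,  0.00000000e+00,
         1.00000000e+00]])}
bracket []
plain_bracket []
stand []
post_top []
claws []
slots []
```

View pics/side0.png

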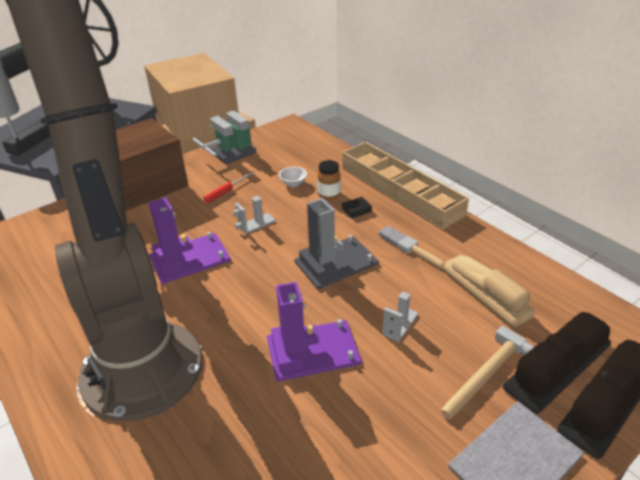

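View pics/top0.png

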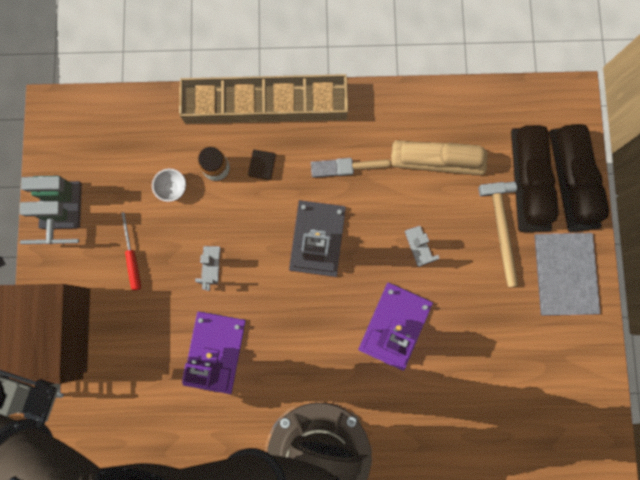

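```bash
python3 - <<'E'
from h import *
for n,bs in [('top',[(185,235,245,300),(280,190,360,285)]),('side',[(220,185,285,245),(285,190,390,290)])]:
    z=np.load(n+'0.npz'); P=cloud(z['d'],z['K'],z['T'])
    for i,(a,b,c,d) in enumerate(bs):
        im=z['im'][b:d,a:c]; cv2.imwrite(f'pics/{n}_c{i}.png',cv2.resize(im,None,fx=8 if i==0 else 6,fy=8 if i==0 else 6,interpolation=cv2.INTER_CUBIC)[:600,:800,::-1])
    if n=='top':
        q=P[235:300,185:245]; m=q[...,2]>.004
        pts=q[m]; print(n,'bracket',len(pts)); 
        for lo,hi in [(.004,.02),(.06,.075),(.075,.1)]:
            k=pts[(pts[:,2]>lo)&(pts[:,2]<hi)]; 
            if len(k): print(lo,hi,len(k),k.min(0).round(4),k.max(0).round(4),k.mean(0).round(4), cv2.minAreaRect((k[:,:2]*1000).astype(np.float32)))
        pts=P[190:285,280:360].reshape(-1,3)
        for lo,hi in [(.006,.03),(.03,.1),(.1,.15),(.15,.21)]:
            k=pts[(pts[:,2]>lo)&(pts[:,2]<hi)]; 
            if len(k): print('stand',lo,hi,len(k),k.min(0).round(4),k.max(0).round(4),k.mean(0).round(4),cv2.minAreaRect((k[:,:2]*1000).astype(np.float32)))
    print(n,'bench z',np.median(P[...,2]))
E
```

```text
top bracket 734
0.004 0.02 451 [0.3746 0.1716 0.004 ] [0.5329 0.3195 0.0193] [0.459  0.2515 0.0071] ((453.4912414550781, 246.03262329101562), (147.6586456298828, 157.7802276611328), 89.51065826416016)
0.06 0.075 57 [0.3957 0.2398 0.0601] [0.4735 0.2805 0.0748] [0.4197 0.2573 0.0696] ((434.0679931640625, 253.9573974609375), (37.53440475463867, 79.18648529052734), 72.41693878173828)
0.075 0.1 134 [0.4045 0.2408 0.075 ] [0.4753 0.2796 0.0882] [0.4447 0.2583 0.0808] ((439.9710388183594, 263.2002868652344), (71.07071685791016, 38.071537017822266), 6.789804458618164)
stand 0.006 0.03 2036 [ 0.4222 -0.1165  0.006 ] [0.6443 0.0817 0.0295] [ 0.5399 -0.0132  0.0112] ((532.5036010742188, -17.394187927246094), (197.7178497314453, 222.41873168945312), 89.28643798828125)
stand 0.03 0.1 788 [ 0.4342 -0.0614  0.0301] [0.5927 0.0517 0.0994] [ 0.4699 -0.0025  0.0468] ((514.2467651367188, -8.514331817626953), (99.89310455322266, 148.00515747070312), 81.24803161621094)
stand 0.1 0.15 98 [ 0.455  -0.0282  0.1013] [0.5011 0.0275 0.1499] [ 4.746e-01 -4.000e-04  1.280e-01] ((479.60272216796875, -2.928071975708008), (55.34214782714844, 41.83208084106445), 81.06181335449219)
stand 0.15 0.21 365 [ 0.4551 -0.0334  0.1503] [0.5092 0.027  0.1967] [ 0.4817 -0.003   0.1796] ((482.8411560058594, -3.7168750762939453), (55.9066162109375, 48.42852020263672), 80.97722625732422)
top bench z -0.0013221645437390128
side bench z 0.00024841677668352435
```

View pics/top_c1.png

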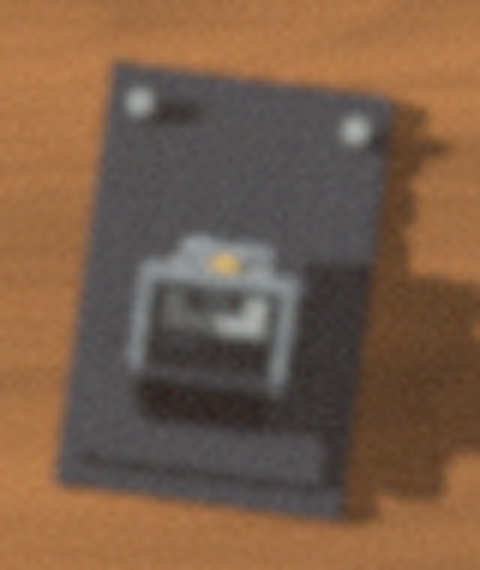

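View pics/top_c0.png

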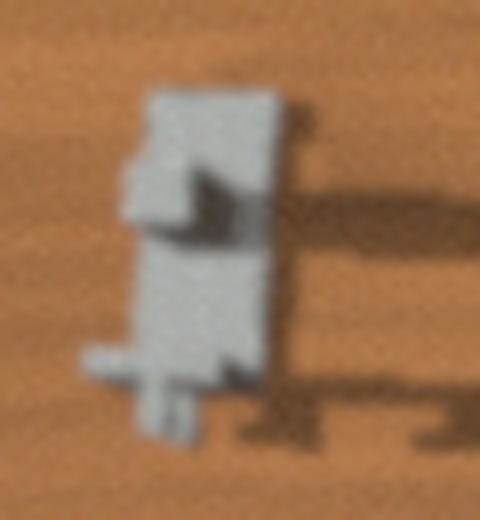

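View pics/side_c1.png

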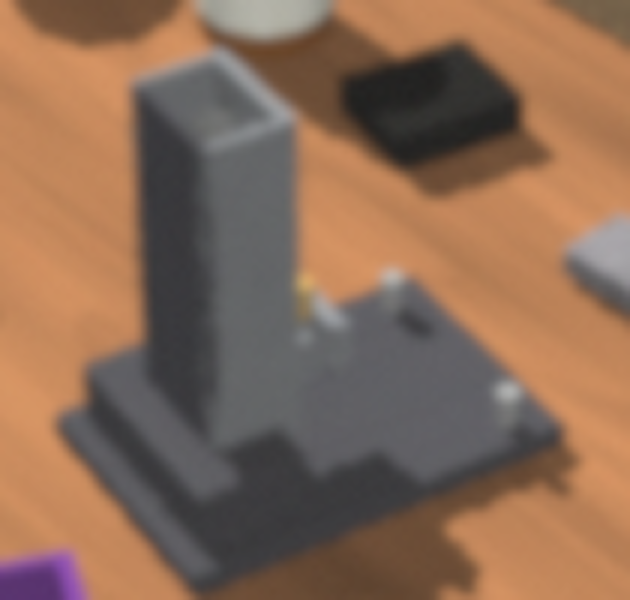

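```bash
python3 - <<'E'
from h import *
print('tool',toolT().round(3)); 
z=np.load('top0.npz'); s=np.load('side0.npz')
def ray(u,z,h):
    K,T=z['K'],z['T']; d=T[:3,:3]@np.array([(u[0]-K[0,2])/K[0,0],-(u[1]-K[1,2])/K[1,1],-1]); return T[:3,3]+d*(h-T[2,3])/d[2]
for nm,h,a,b in [('post',.085,(206.4,258.8),(256.6,200.2)),('claws',.046,(208.4,281),(239.5,218.5)),('origin',0,(210.8,263.2),(256.4,223)),('slots',.13,(315.4,240.6),(330.9,224.5)),('stand',0,(315.7,237.9),(336.8,262.6))]:
    print(nm,ray(a,z,h).round(4),ray(b,s,h).round(4))
# foot corners crop/6 + (280,190)
for c in [(118,65),(395,100),(345,515),(62,480)]:
    print('foot',ray((280+c[0]/6-.5,190+c[1]/6-.5),z,.012).round(4))
for c in [(160,92),(278,90),(260,375),(135,372)]: print('br',ray((185+c[0]/8-.5,235+c[1]/8-.5),z,.008).round(4))
# column top z from depth
P=cloud(z['d'],z['K'],z['T'])[190:285,280:360].reshape(-1,3); k=P[P[:,2]>.165]; print(len(k),np.percentile(k[:,2],[5,25,50,75,95]).round(4))
P=cloud(s['d'],s['K'],s['T'])[190:290,285:390].reshape(-1,3); k=P[P[:,2]>.165]; print(len(k),np.percentile(k[:,2],[5,25,50,75,95,99]).round(4), k.min(0),k.max(0))
E
```

```text
tool [[ 0.    -0.95   0.313  0.195]
 [ 0.     0.313  0.95   0.594]
 [-1.    -0.     0.     0.227]
 [ 0.     0.     0.     1.   ]]
post [0.4655 0.2513 0.085 ] [0.4607 0.2477 0.085 ]
claws [0.4161 0.2533 0.046 ] [0.4067 0.2555 0.046 ]
origin [0.464  0.2557 0.    ] [0.4605 0.2631 0.    ]
slots [ 0.4967 -0.006   0.13  ] [ 0.5055 -0.01    0.13  ]
stand [ 0.522  -0.0075  0.    ] [ 0.5228 -0.0096  0.    ]
foot [0.6165 0.0319 0.012 ]
foot [ 0.599  -0.0835  0.012 ]
foot [ 0.4259 -0.0578  0.012 ]
foot [0.4428 0.0581 0.012 ]
br [0.5066 0.2702 0.008 ]
br [0.5064 0.2334 0.008 ]
br [0.4177 0.2388 0.008 ]
br [0.4194 0.2775 0.008 ]
343 [0.1668 0.1723 0.1877 0.1914 1.4662]
653 [0.1675 0.1734 0.1815 0.1892 0.9333 0.9333] [-0.15883355 -0.83016243  0.16509716] [0.50553511 0.03185076 0.93333262]
```

>>> send_rows(rows=[[[0, -45, -30, -2, 0, 0, 100], [0, -90, -60, -4, 0, 0, 100], [0, -136, -91, -6, 0, 0, 100], [0, -181, -121, -8, 0, 0, 100], [0, -226, -151, -10, 0, 0, 100], [0, -271, -181, -12, 0, 0, 100], [0, -317, -211, -14, 0, 0, 100], [0, -362, -241, -14, 0, 0, 100]]])

```text
clock: 1.85
position: [0.4433, 0.2773, 0.2271]
ee_rot: [-1.156, 1.242, 1.156]
force: [0.7, 0.8, 0.3]
width: 0.997
```

```bash
python3 - <<'E'
from h import *
im,d,K,T=grab('wrist'); cv2.imwrite('pics/w1.png',im[:,:,::-1]); np.savez('w1.npz',im=im,d=d,K=K,T=T)
print(toolT().round(4)); print(arm.observe()['clock'],arm.observe()['dq'].round(3),arm.observe()['joints'].round(2))
for t in ['bracket','post_top','claws']: print(t,[(round(r['confidence'],2),np.round(r['xy'],1)) for r in finder.place_of('wrist',t)])
E
```

```text
[[ 0.0038 -0.9965  0.0831  0.4492]
 [-0.0035  0.0831  0.9965  0.2687]
 [-1.     -0.0041 -0.0032  0.2273]
 [ 0.      0.      0.      1.    ]]
1.9 [-0.05  -0.003 -0.     0.007  0.028  0.005 -0.194] [-0.75  0.27  0.13  1.83 -0.03  1.05  0.88]
bracket []
post_top [(0.96, array([296.1, 258. ]))]
claws [(0.85, array([296.6, 181.5])), (0.18, array([503.5, 246.9]))]
```

View pics/w1.png

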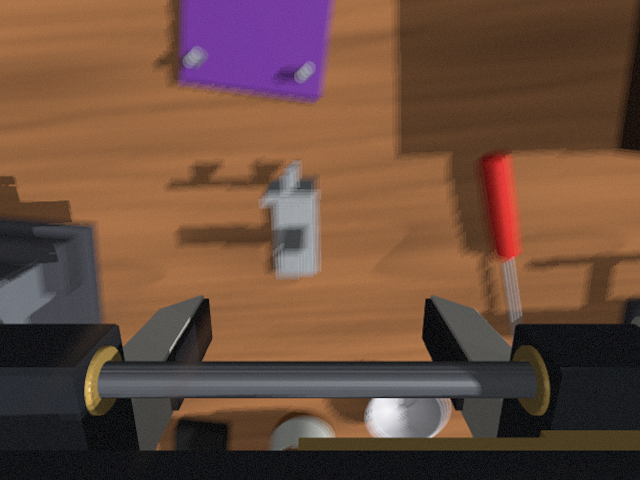

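```bash
python3 - <<'E'
from h import *
im,d,K,T=grab('wrist'); np.savez('w2.npz',im=im,d=d,K=K,T=T)
print(toolT().round(4)); print(arm.observe()['clock'],arm.observe()['dq'].round(3))
for t in ['post_top','claws']: print(t,[(round(r['confidence'],2),np.round(r['xy'],1)) for r in finder.place_of('wrist',t)])
print(toolT().round(4))
P=cloud(d,K,T)
x=P[...,0];y=P[...,1];h=P[...,2]
m=(h>.02)&(h<.12)&(abs(x-.46)<.08)&(abs(y-.255)<.05)
v,u=np.nonzero(m); print(u.min(),u.max(),v.min(),v.max())
for lo,hi in [(.0015,.02),(.02,.06),(.06,.075),(.078,.1)]:
    m=(h>lo)&(h<hi)&(abs(x-.46)<.08)&(abs(y-.255)<.04); k=P[m]
    if len(k)>3: print(lo,hi,len(k),k.min(0).round(4),k.max(0).round(4),k.mean(0).round(4),np.median(k[:,2]).round(4),cv2.minAreaRect((k[:,:2]*1000).astype(np.float32)))
c=im[150:300,230:350]; cv2.imwrite('pics/w2c.png',cv2.resize(c,None,fx=4,fy=4,interpolation=cv2.INTER_CUBIC)[:,:,::-1])
E
```

```text
[[-2.000e-04 -9.973e-01  7.400e-02  4.421e-01]
 [ 5.000e-04  7.400e-02  9.973e-01  2.793e-01]
 [-1.000e+00  2.000e-04  5.000e-04  2.268e-01]
 [ 0.000e+00  0.000e+00  0.000e+00  1.000e+00]]
2.1 [-0.028  0.001 -0.02   0.002  0.001  0.001 -0.001]
post_top [(0.63, array([291.3, 260.8]))]
claws [(0.89, array([297.6, 180.6]))]
[[-3.000e-04 -9.975e-01  7.120e-02  4.414e-01]
 [ 5.000e-04  7.120e-02  9.975e-01  2.804e-01]
 [-1.000e+00  4.000e-04  5.000e-04  2.267e-01]
 [ 0.000e+00  0.000e+00  0.000e+00  1.000e+00]]
267 319 160 271
0.0015 0.02 1940 [0.3829 0.2172 0.0015] [0.5311 0.2919 0.02  ] [0.4576 0.2623 0.0076] 0.0072 ((456.0836486816406, 248.9934844970703), (149.00852966308594, 73.61056518554688), 4.800669193267822)
0.02 0.06 652 [0.3953 0.2434 0.0202] [0.4751 0.283  0.0598] [0.4316 0.2626 0.0398] 0.039 ((433.2659606933594, 258.5140380859375), (39.2420539855957, 77.1196060180664), 77.65541076660156)
0.06 0.075 541 [0.3954 0.2433 0.0601] [0.4644 0.2829 0.0749] [0.4195 0.2633 0.0692] 0.0707 ((427.6242370605469, 259.16082763671875), (39.01885223388672, 65.98998260498047), 76.01593017578125)
0.078 0.1 1181 [0.4104 0.243  0.078 ] [0.4766 0.2829 0.0862] [0.4428 0.2614 0.0817] 0.0826 ((443.4734802246094, 260.7169189453125), (39.444007873535156, 64.92687225341797), 85.57366180419922)
```

View pics/w2c.png

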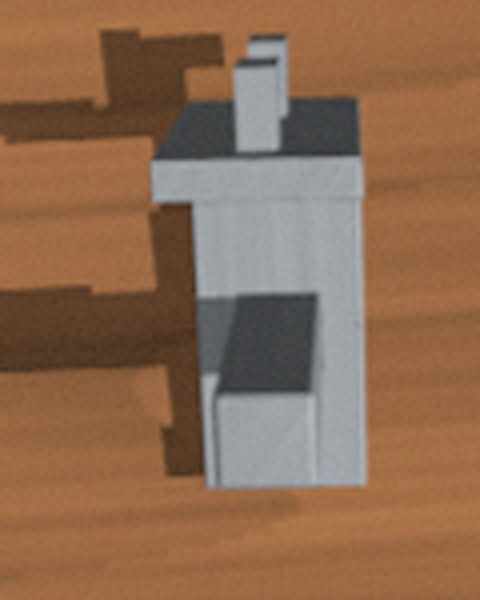

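```bash
cat >> h.py <<'E'
def ray(u,z,h):
    K,T=z['K'],z['T']; d=T[:3,:3]@np.array([(u[0]-K[0,2])/K[0,0],-(u[1]-K[1,2])/K[1,1],-1]); return T[:3,3]+d*(h-T[2,3])/d[2]
E
python3 - <<'E'
from h import *
z=np.load('w2.npz')
f=lambda c,h: ray((230+c[0]/4-.4,150+c[1]/4-.4),z,h)[:2].round(4)
print('post corners',[f(c,.085) for c in [(217,392),(315,392),(316,487),(216,487)]])
print('plate top',[f(c,.08) for c in [(187,102),(357,98),(361,158),(152,160),(363,201)]])
print('plate top',[f(c,.08) for c in [(152,158),(361,156),(363,195),(152,201)]])
P=cloud(z['d'],z['K'],z['T']); h=P[...,2]; x=P[...,0]; y=P[...,1]
m=(h>.0805)&(h<.09)&(x>.448)&(x<.49)&(abs(y-.255)<.04); k=P[m]; print(len(k),k.min(0),k.max(0),k.mean(0),cv2.minAreaRect((k[:,:2]*1000).astype(np.float32)))
m=(h>.075)&(h<.09)&(x<.448)&(x>.39)&(abs(y-.255)<.04); k=P[m]; print(len(k),k.min(0),k.max(0),k.mean(0),cv2.minAreaRect((k[:,:2]*1000).astype(np.float32)))
E
```

```text
post corners [array([0.4551, 0.2524]), array([0.4565, 0.2713]), array([0.4761, 0.2698]), array([0.4746, 0.2502])]
plate top [array([0.3999, 0.2521]), array([0.4017, 0.2836]), array([0.4129, 0.2835]), array([0.4102, 0.2444]), array([0.421 , 0.2833])]
plate top [array([0.4098, 0.2445]), array([0.4125, 0.2835]), array([0.4199, 0.2833]), array([0.4179, 0.2435])]
624 [0.45576763 0.24959495 0.08057544] [0.47657141 0.27013217 0.0862392 ] [0.46557165 0.26013009 0.08392214] ((466.0661315917969, 260.0133361816406), (19.92513656616211, 20.154170989990234), 86.90487670898438)
596 [0.41037309 0.24304129 0.075098  ] [0.42071286 0.28286259 0.08108513] [0.41519681 0.26299875 0.07900071] ((415.3769226074219, 262.9034423828125), (39.539390563964844, 8.427937507629395), 86.56763458251953)
```

```bash
python3 - <<'E'
from h import *
z=np.load('top0.npz'); P=cloud(z['d'],z['K'],z['T'])
for uv in [(204,258),(206,259),(200,281),(210,265)]: print(uv,P[uv[1],uv[0]].round(4),ray(uv,z,.085).round(4))
h=P[...,2]
m=np.zeros_like(h,bool); m[245:275,190:225]=1; m&=(h>.06)&(h<.1); v,u=np.nonzero(m); print(u.min(),u.max(),v.min(),v.max(),P[m].mean(0))
for r in range(250,272,2): print(r,(P[r,194:222,2]*1000).astype(int))
im,d,K,T=grab('wrist'); np.savez('w3.npz',im=im,d=d,K=K,T=T); print(toolT().round(4))
P=cloud(d,K,T); h=P[...,2]; x=P[...,0]; y=P[...,1]
m=(h>.0805)&(h<.09)&(x>.448)&(x<.49)&(abs(y-.255)<.04); k=P[m]; print(len(k),k.mean(0),cv2.minAreaRect((k[:,:2]*1000).astype(np.float32)))
print(P[250:300:10,400:420:10,2])
E
```

```text
(204, 258) [0.4681 0.2579 0.0802] [0.4675 0.257  0.085 ]
(206, 259) [0.4657 0.2533 0.0792] [0.4651 0.2522 0.085 ]
(200, 281) [0.414  0.2671 0.0794] [0.4136 0.266  0.085 ]
(210, 265) [0.4559 0.2516 0.0345] [0.4507 0.2427 0.085 ]
200 210 255 264 [0.46551705 0.256197   0.08047484]
250 [ -1  -4  -6   0  -3  -3   0   0   3   7   7   6  12  11   3   5   7   7
  11   6   9   5   7   4   9  -2   0 -11]
252 [-3  0  1 -1 -2 -3 -5  2 -3  4  7  5  3  7  1  8  3  5  8  1 -3  2  5  2
  8  0  1  0]
254 [-5  1 -8 -5  0 -5 -3  0  0  1  2  7  6  5  7  5  8  7  6  6  2  4  2  6
  6 -1  0 -6]
256 [ 0 -5 -8 -5 -2 -3 88 77 80 82 82 86 86 84 83 72 59  2 13  2  7  7  5  9
  5  3 -1 -1]
258 [-1 -3 -4 -4 -6  2 81 79 79 81 80 79 86 85 79 68 60 49 32 16  7  5  1  7
  8 -5  0  0]
260 [-2 -1  1  0  0 -3 81 83 82 85 86 80 83 80 77 71 61 42 29 13  4  6 12  1
 -3 -2 -8  2]
262 [  0 -10  -1   0  -5  -3  81  83  80  79  80  83  81  86  78  72  50  43
  27  16   2   7   5   5   2  -4  -2  -5]
264 [  -2    0    3   -3    2   -2    1   -2   13   52   55   56   56   57
   57   61   49   42   28   14   11    8 1466    3   -7    1    0    1]
266 [-8  2 -5  0 -3 -1 -2  3  5  4  9  7  8  5  5  3 15 15  9  8  6  7  3  3
 -5 -1 -3  0]
268 [-2 -2  0  4  0 -5 -1 -3  4  4  4  7 10  2  7  6  7 13 12  3  2  3  8  6
 -3  3 -2 -3]
270 [  -1    3   -1   -4    0 1466    2    0    1    3    6    2    8    6
    8    4    7    7    6    2    7    2    6    2   -2    0   -1    1]
[[-3.000e-04 -9.975e-01  7.090e-02  4.413e-01]
 [ 4.000e-04  7.090e-02  9.975e-01  2.805e-01]
 [-1.000e+00  4.000e-04  4.000e-04  2.267e-01]
 [ 0.000e+00  0.000e+00  0.000e+00  1.000e+00]]
619 [0.46547161 0.26004196 0.08396371] ((466.14959716796875, 259.9262390136719), (19.813077926635742, 20.09619903564453), 87.20956420898438)
[[ 0.0001915  -0.00036396]
 [-0.00179467 -0.00057171]
 [ 0.00019675 -0.00180125]
 [-0.0015245  -0.00075063]
 [-0.00133136  0.00076512]]
```

>>> send_rows(rows=[[[20, -13, -10, -0.9, 0, 0, 100], [50, -26, -19, -0.9, 0, 0, 100], [90, -26, -19, -0.9, 0, 0, 100], [125, -26, -19, -0.9, 0, 0, 100], [155, -26, -19, -0.9, 0, 0, 100], [172, -26, -19, -0.9, 0, 0, 100], [178, -26, -19, -0.9, 0, 0, 100], [178, -26, -19, -0.9, 0, 0, 100]]], grip_force=50)

```text
clock: 3.05
position: [0.4661, 0.2589, 0.0483]
ee_rot: [-1.167, 1.236, 1.168]
force: [0.1, 0.1, 0.4]
width: 0.997
```

```bash
python3 - <<'E'
from h import *
im,d,K,T=grab('wrist'); cv2.imwrite('pics/w4.png',im[:,:,::-1]);print(toolT().round(4)); print(arm.observe()['force'])
E
```

```text
[[ 1.000e-04 -9.984e-01  5.660e-02  4.667e-01]
 [ 3.000e-04  5.660e-02  9.984e-01  2.590e-01]
 [-1.000e+00 -1.000e-04  3.000e-04  4.910e-02]
 [ 0.000e+00  0.000e+00  0.000e+00  1.000e+00]]
[ 0.27634496 -0.373884    0.34400209]
```

View pics/w4.png

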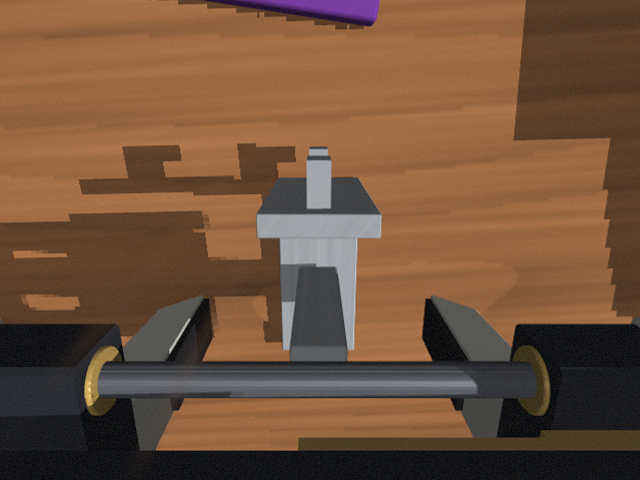

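>>> send_rows(rows=[[[0, 0, 0, 0, 0, 0, 10], [0, 0, 0, 0, 0, 0, 10], [0, 0, 0, 0, 0, 0, 5], [0, 0, 0, 0, 0, 0, 5], [0, 0, 0, 0, 0, 0, 5], [0, 0, 0, 0, 0, 0, 5], [0, 0, 0, 0, 0, 0, 5], [0, 0, 0, 0, 0, 0, 5]]], grip_force=60)

```text
clock: 3.9
position: [0.4668, 0.2582, 0.0487]
ee_rot: [-1.166, 1.236, 1.166]
force: [-0.5, 0.1, 0.4]
width: 0.351
```

```bash
python3 - <<'E'
from h import *
im,d,K,T=grab('wrist'); cv2.imwrite('pics/w5.png',im[:,:,::-1]);np.savez('w5.npz',im=im,d=d,K=K,T=T);print(toolT().round(4)); s=arm.observe();print(s['force'],s['ft_torque'],s['width'])
E
```

```text
[[-1.000e-04 -9.983e-01  5.790e-02  4.668e-01]
 [-0.000e+00  5.790e-02  9.983e-01  2.582e-01]
 [-1.000e+00  1.000e-04 -0.000e+00  4.870e-02]
 [ 0.000e+00  0.000e+00  0.000e+00  1.000e+00]]
[ 0.50200323 -0.0530883   0.02670778] [-0.0074348  -0.02889034  0.01243049] 0.30759534792429105
```

View pics/w5.png

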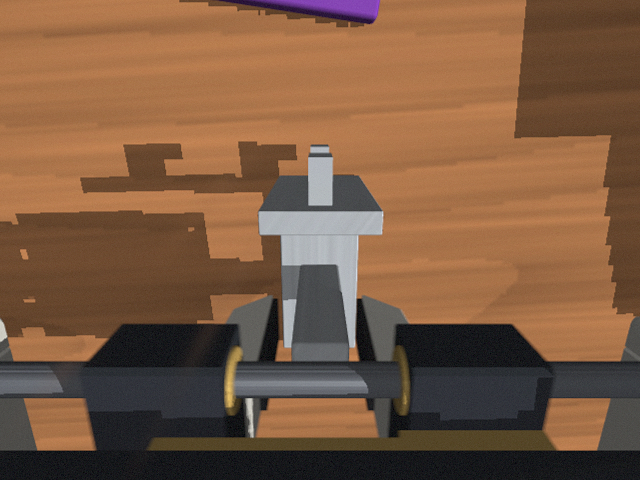

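>>> send_rows(rows=[[[0, 0, 0, 0, 0, 0, 5], [0, 0, 0, 0, 0, 0, 5], [0, 0, 0, 0, 0, 0, 5], [-5, 0, 0, 0, 0, 0, 5], [-40, 0, 0, 0, 0, 0, 5], [-85, 0, 0, 0, 0, 0, 5], [-130, 0, 0, 0, 0, 0, 5], [-170, 0, 0, 0, 0, 0, 5]]], grip_force=60)

```text
clock: 4.75
position: [0.4666, 0.2579, 0.2211]
ee_rot: [-1.166, 1.235, 1.166]
force: [1.6, 0.5, -2.2]
width: 0.213
```

```bash
python3 - <<'E'
from h import *
im,d,K,T=grab('wrist'); cv2.imwrite('pics/w6.png',im[:,:,::-1]);np.savez('w6.npz',im=im,d=d,K=K,T=T);print(toolT().round(4)); s=arm.observe();print(s['force'],s['ft_torque'],s['width'])
z=np.load('top0.npz'); P=cloud(z['d'],z['K'],z['T'])
print((P[224:256,304:330,2]*1000).astype(int).tolist().__str__().replace('],','],\n'))
E
```

```text
[[ 0.0076 -0.9983  0.0583  0.4693]
 [ 0.0055  0.0583  0.9983  0.2595]
 [-1.     -0.0073  0.0059  0.2275]
 [ 0.      0.      0.      1.    ]]
[2.85441539 2.11199539 3.14330979] [ 0.15734286 -0.32395709 -0.02646298] 0.21755098890095612
[[13, 9, 10, 11, 7, 11, 11, 10, 7, 6, 6, 14, 9, 8, 14, 5, 12, 9, 10, 11, 8, 9, 13, 9, 13, 7],
 [12, 6, 5, 7, 9, 10, 8, 13, 13, 6, 11, 14, 9, 15, 8, 13, 13, 13, 12, 11, 13, 8, 7, 10, 7, 11],
 [4, 11, 8, 7, 9, 9, 13, 14, 12, 15, 10, 8, 11, 11, 13, 13, 10, 13, 11, 8, 10, 7, 8, 12, 15, 10],
 [9, 18, 4, 11, 12, 8, 3, 11, 4, 7, 14, 14, 8, 6, 9, 13, 12, 12, 11, 8, 12, 11, 11, 9, 7, 12],
 [14, 7, 11, 11, 12, 12, 12, 11, 10, 10, 9, 16, 7, 17, 8, 10, 15, 12, 12, 13, 10, 8, 12, 20, 3, 12],
 [7, 6, 11, 10, 8, 8, 11, 12, 8, 11, 10, 12, 8, 7, 17, 8, 16, 9, 11, 10, 15, 7, 6, 10, 12, 10],
 [8, 7, 6, 16, 19, 14, 70, 69, 71, 70, 66, 67, 72, 12, 12, 10, 7, 6, 10, 15, 8, 15, 8, 4, 13, 11],
 [8, 11, 6, 11, 12, 6, 67, 71, 65, 70, 75, 69, 69, 71, 66, 69, 72, 69, 71, 72, 13, 16, 1466, 6, 12, 11],
 [11, 7, 10, 8, 1466, 8, 70, 68, 70, 71, 62, 71, 65, 64, 70, 70, 77, 72, 71, 73, 6
[... 2109 characters left out ...]
 37, 38, 43, 40, 41, 41, 45, 44, 39, 40, 43, 39, 44, 38, 41, 193, 190, 40, 41, 9],
 [190, 189, 188, 39, 38, 42, 37, 46, 38, 48, 44, 37, 39, 47, 32, 34, 35, 35, 41, 39, 41, 191, 188, 39, 40, 40],
 [191, 191, 188, 195, 193, 192, 187, 192, 192, 193, 187, 38, 40, 43, 41, 39, 41, 41, 37, 37, 40, 192, 187, 38, 42, 41],
 [183, 183, 184, 191, 192, 186, 192, 192, 190, 188, 186, 188, 186, 194, 190, 195, 185, 191, 41, 37, 35, 195, 190, 39, 36, 37],
 [161, 164, 164, 167, 174, 176, 178, 180, 182, 186, 186, 189, 190, 189, 192, 190, 188, 193, 193, 190, 187, 193, 189, 40, 41, 32],
 [140, 140, 148, 150, 156, 155, 154, 158, 155, 167, 167, 169, 170, 173, 181, 180, 183, 186, 189, 189, 186, 193, 41, 44, 41, 40]]
```

View pics/w6.png

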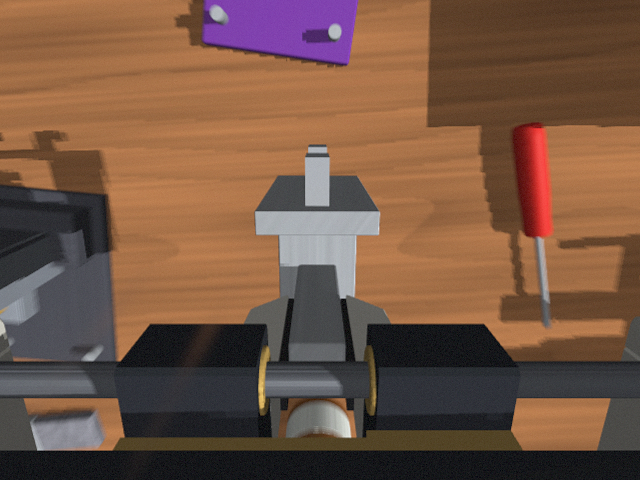

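>>> send_rows(rows=[[[-20, -10, -15, 0, 0, 0, 5], [-41, -30, -50, 1, 0, 0, 5], [-41, -54, -95, 2, 0, 0, 5], [-41, -78, -140, 3, 0, 0, 5], [-41, -104, -185, 4, 0, 0, 5], [-41, -130, -230, 5, 0, 0, 5], [-41, -150, -265, 5.2, 0, 0, 5], [-41, -154, -274, 5.2, 0, 0, 5]]])

```text
clock: 5.6
position: [0.6057, -0.0316, 0.2595]
ee_rot: [-1.096, 1.281, 1.091]
force: [0.0, -0.6, -2.1]
width: 0.217
```

```bash
python3 - <<'E'
from h import *
for i in range(4): optics.get_image('wrist')
print(arm.observe()['dq'].round(3))
im,d,K,T=grab('wrist'); cv2.imwrite('pics/w7.png',im[:,:,::-1]);np.savez('w7.npz',im=im,d=d,K=K,T=T);print(toolT().round(4)); s=arm.observe();print(s['clock'],s['force'],s['ft_torque'],s['width'])
E
```

```text
[-0.022 -0.008 -0.015  0.006  0.    -0.003  0.001]
[[-9.000e-04 -9.893e-01  1.458e-01  6.041e-01]
 [ 1.300e-03  1.458e-01  9.893e-01 -2.210e-02]
 [-1.000e+00  1.100e-03  1.200e-03  2.594e-01]
 [ 0.000e+00  0.000e+00  0.000e+00  1.000e+00]]
5.85 [-0.09226252  0.27404437 -2.54292759] [ 0.03519025 -0.05843617 -0.05076772] 0.213856040710312
```

View pics/w7.png

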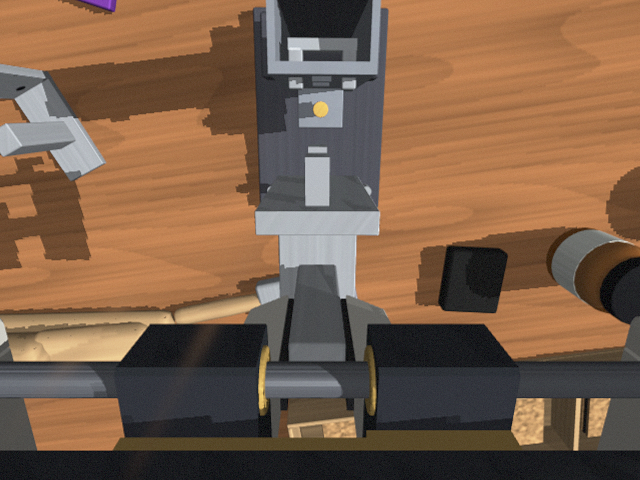

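```bash
python3 - <<'E'
from h import *
z=np.load('w7.npz'); K=z['K']; Tc=np.array(optics.get_calibration('wrist')['T_tool_cam'])
P=cloud(z['d'],K,Tc) # tool frame
def reg(n,v0,v1,u0,u1,lo=None,hi=None):
    q=P[v0:v1,u0:u1].reshape(-1,3); 
    if lo is not None: q=q[(q[:,0]>lo)&(q[:,0]<hi)]
    print(n,len(q),'med',np.median(q,0).round(4),'min',q.min(0).round(4),'max',q.max(0).round(4)); return q
reg('coltop',64,72,275,370)
reg('ledge',115,124,303,340); reg('pin',104,112,316,325)
reg('prongL',80,88,291,301); reg('prongR',80,88,342,352)
reg('foot',150,180,262,300); reg('bench',300,330,480,520)
reg('platetop',215,230,262,374); reg('arm',245,258,285,350); reg('rear',180,205,285,300)
# pixel → tool ray at depth plane
zz=dict(K=K,T=Tc)
def tr(u,x):
    d=Tc[:3,:3]@np.array([(u[0]-K[0,2])/K[0,0],-(u[1]-K[1,2])/K[1,1],-1]); return (Tc[:3,3]+d*(x-Tc[0,3])/d[0]).round(4)
q=P[...]; X=q[...,0]
for nm,lo,hi,reg_ in [('coltop',.060,.080,(0,80,255,400)),('plate',-.05,-.02,(205,240,240,400))]:
    v0,v1,u0,u1=reg_; k=q[v0:v1,u0:u1].reshape(-1,3); k=k[(k[:,0]>lo)&(k[:,0]<hi)]; print(nm,len(k),k.min(0),k.max(0)) if len(k) else print(nm,0)
c=z['im'][40:245,245:395]; cv2.imwrite('pics/w7c.png',cv2.resize(c,None,fx=5,fy=5,interpolation=cv2.INTER_CUBIC)[:600,:,::-1])
E
```

```text
coltop 760 med [0.0688 0.1067 0.0037] min [-0.1572  0.0846 -0.0204] max [0.0712 0.1087 0.0277]
ledge 333 med [0.1887 0.0803 0.0043] min [ 0.1724  0.0772 -0.0103] max [0.1909 0.0834 0.0189]
pin 72 med [0.1736 0.0889 0.0034] min [0.1719 0.0863 0.0003] max [0.1759 0.0915 0.0065]
prongL 80 med [ 0.0893  0.1006 -0.011 ] min [ 0.0867  0.0987 -0.0136] max [ 0.0914  0.1024 -0.0084]
prongR 80 med [0.0891 0.1005 0.0177] min [0.0874 0.0986 0.0151] max [0.0913 0.1025 0.0203]
foot 1140 med [ 0.2481  0.0403 -0.0334] min [-0.1572  0.0227 -0.0535] max [0.2508 0.0846 0.0011]
bench 1200 med [ 0.2601 -0.1317  0.2083] min [-0.1572 -0.1528  0.0011] max [0.263  0.0846 0.2339]
platetop 1680 med [-0.0306  0.0515  0.0011] min [-0.1572  0.0486 -0.0167] max [-0.0284  0.0846  0.0192]
arm 845 med [0.0415 0.0173 0.001 ] min [-0.1572  0.0135 -0.0155] max [0.0433 0.0846 0.0175]
rear 375 med [ 0.0014  0.0553 -0.0087] min [-0.1572  0.055  -0.0136] max [0.0327 0.0846 0.0011]
coltop 2875 [ 0.06657581  0.10377929 -0.02456636] [0.07997487 0.13963778 0.03170475]
plate 3699 [-0.03252515  0.04706993 -0.01908485] [-0.02039103  0.0556928   0.02100338]
```

View pics/w7c.png

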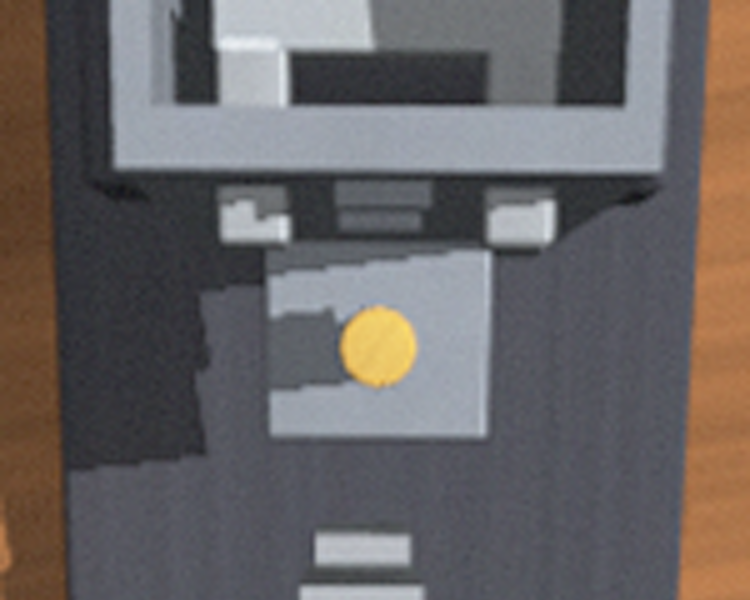

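```bash
python3 - <<'E'
from h import *
z=np.load('w7.npz'); K=z['K']; Tc=np.array(optics.get_calibration('wrist')['T_tool_cam'])
P=cloud(z['d'],K,Tc); X=P[...,0]
# column front lower image edge per column (last row with X in .062-.076)
def edge(us,v0,v1,lo,hi,which):
    o=[]
    for u in us:
        v=[r for r in range(v0,v1) if lo<X[r,u]<hi]
        if v:
            r=max(v) if which=='low' else min(v); o.append(P[r,u])
    o=np.array(o); a=np.polyfit(o[:,2],o[:,1],1); print(which,len(o),'slope deg',np.degrees(np.arctan(a[0])).round(2),'y0',a[1].round(4)); return o
edge(range(272,374),40,90,.060,.077,'low')     # face edge of column
edge(range(272,374),55,90,.060,.077,'up')
edge(range(262,375),200,245,-.035,-.025,'up')  # plate rear top edge
edge(range(262,375),200,245,-.035,-.025,'low')
# gray gradient subpixel edges
g=cv2.cvtColor(z['im'],cv2.COLOR_RGB2GRAY).astype(float)
# left/right edges of plate, claw, ledge, prongs along rows
def prof(v0,v1,u0,u1): 
    p=g[v0:v1].mean(0)[u0:u1]; dd=np.diff(p); idx=np.argsort(-abs(dd))[:8]; print((v0,v1),sorted([(int(u0+i),round(dd[i])) for i in idx]))
prof(215,230,245,395); prof(185,203,295,340); prof(115,124,290,350); prof(82,87,280,360); prof(66,72,260,385)
E
```

```text
low 102 slope deg -0.45 y0 0.1041
up 102 slope deg 0.39 y0 0.1102
up 113 slope deg -0.1 y0 0.0553
low 113 slope deg 0.03 y0 0.0475
(215, 230) [(253, -14), (254, 5), (255, 41), (256, 7), (377, 18), (378, -34), (379, -31), (386, 3)]
(185, 203) [(303, -7), (304, 88), (305, 24), (327, 4), (328, -61), (329, -44), (330, -2), (333, -2)]
(115, 124) [(296, -5), (297, 11), (298, 42), (299, 6), (315, 7), (340, 14), (341, -47), (342, -43)]
(82, 87) [(288, 79), (301, -38), (302, -69), (341, 57), (342, 56), (354, -37), (355, -86), (356, -41)]
(66, 72) [(260, -8), (262, 6), (266, 43), (267, 68), (268, 11), (376, -25), (377, -37), (378, -16)]
```

>>> send_rows(rows=[[[15, 0, 1.5, 0, 0, 0, 5], [45, 0, 2.7, 0, 0, 0, 5], [75, 0, 2.7, 0, 0, 0, 5], [98, 0, 2.7, 0, 0, 0, 5], [110, 2, 2.7, 0, 0, 0, 5], [113, 5, 2.7, 0, 0, 0, 5], [113, 9, 2.7, 0, 0, 0, 5], [113, 10, 2.7, 0, 0, 0, 5]]])

```text
clock: 6.65
position: [0.5954, -0.0197, 0.148]
ee_rot: [-1.1, 1.274, 1.098]
force: [-0.0, 0.1, -1.9]
width: 0.211
```

```bash
cat > m.py <<'E'
from h import *
import sys
n=sys.argv[1]
for i in range(3): optics.get_image('wrist')
im,d,K,T=grab('wrist'); cv2.imwrite(f'pics/{n}.png',im[:,:,::-1]);np.savez(n+'.npz',im=im,d=d,K=K,T=T);print(toolT().round(4)); s=arm.observe();print(s['clock'],s['force'].round(2),s['ft_torque'].round(3),s['width'])
E
python3 m.py w8
```

```text
[[ 1.700e-03 -9.890e-01  1.480e-01  5.958e-01]
 [ 2.000e-04  1.480e-01  9.890e-01 -2.010e-02]
 [-1.000e+00 -1.600e-03  5.000e-04  1.477e-01]
 [ 0.000e+00  0.000e+00  0.000e+00  1.000e+00]]
6.85 [ 0.88  0.51 -2.69] [ 0.042 -0.056 -0.002] 0.21643426301864094
```

View pics/w8.png

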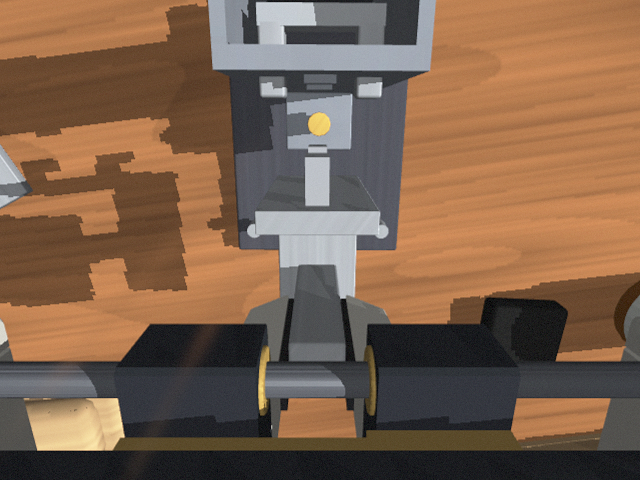

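```bash
cat > meas.py <<'E'
from h import *
import sys
z=np.load(sys.argv[1]+'.npz'); K=z['K']; Tc=np.array(optics.get_calibration('wrist')['T_tool_cam'])
P=cloud(z['d'],K,Tc); X=P[...,0]; F=P[:300].reshape(-1,3)
def slab(n,xlo,xhi,ylo,yhi,zlo=-.04,zhi=.045):
    k=F[(F[:,0]>xlo)&(F[:,0]<xhi)&(F[:,1]>ylo)&(F[:,1]<yhi)&(F[:,2]>zlo)&(F[:,2]<zhi)]
    if len(k): print(n,len(k),'x',np.median(k[:,0]).round(4),'y',np.percentile(k[:,1],[0.5,99.5]).round(4),'z',np.percentile(k[:,2],[.5,99.5]).round(4),'zc',np.percentile(k[:,2],[.5,99.5]).mean().round(4)); return k
off=float(sys.argv[2]) # column top in tool x
fy=float(sys.argv[3]) # face y guess
slab('coltop',off-.004,off+.004,fy-.004,fy+.03)
slab('prongs',off+.016,off+.024,fy-.010,fy)
slab('pin',off+.101,off+.107,fy-.025,fy-.008)
slab('ledge',off+.116,off+.123,fy-.035,fy-.0)
slab('plate',-.035,-.026,.04,.06)
slab('claw',-.026,-.015,.056,.075)
g=slab('claw2',.018,.028,.056,.075)
E
python3 meas.py w8 -.044 .094
```

```text
coltop 7485 x -0.043 y [0.0952 0.1111] z [-0.0257  0.03  ] zc 0.0022
prongs 818 x -0.0225 y [0.0894 0.094 ] z [-0.0169  0.0209] zc 0.002
pin 384 x 0.0619 y [0.0744 0.0853] z [-0.0036  0.0073] zc 0.0018
ledge 2942 x 0.077 y [0.0661 0.094 ] z [-0.0161  0.0196] zc 0.0018
plate 3370 x -0.0304 y [0.0473 0.0556] z [-0.0188  0.0206] zc 0.0009
claw 1163 x -0.0225 y [0.0561 0.0714] z [-0.0029  0.0048] zc 0.0009
claw2 130 x 0.0216 y [0.0691 0.0715] z [-0.0028  0.0049] zc 0.0011
```

>>> send_rows(rows=[[[0, 4, 1, 0, 0, 0, 5], [0, 9, 1, 0, 0, 0, 5], [0, 14, 1, 0, 0, 0, 5], [0, 18, 1, 0, 0, 0, 5], [0, 22, 1, 0, 0, 0, 5], [0, 25, 1, 0, 0, 0, 5], [0, 28, 1, 0, 0, 0, 5], [0, 30, 1, 0, 0, 0, 5]]])

```text
clock: 7.65
position: [0.5654, -0.0146, 0.1467]
ee_rot: [-1.099, 1.276, 1.099]
force: [0.0, 0.6, -2.8]
width: 0.216
```

```bash
python3 m.py w9; python3 meas.py w9 -.043 .065
```

```text
[[ 2.000e-04 -9.890e-01  1.480e-01  5.658e-01]
 [ 0.000e+00  1.480e-01  9.890e-01 -1.470e-02]
 [-1.000e+00 -2.000e-04  0.000e+00  1.468e-01]
 [ 0.000e+00  0.000e+00  0.000e+00  1.000e+00]]
7.85 [-0.63  1.2  -2.23] [ 0.039 -0.024 -0.015] 0.21422485839297772
coltop 8369 x -0.0439 y [0.0649 0.0948] z [-0.0267  0.0292] zc 0.0013
prongs 1272 x -0.0229 y [0.0551 0.0613] z [-0.0184  0.0203] zc 0.001
plate 3385 x -0.0304 y [0.0473 0.0556] z [-0.0188  0.0206] zc 0.0009
claw 1964 x -0.023 y [0.0562 0.075 ] z [-0.0229  0.0253] zc 0.0012
claw2 141 x 0.022 y [0.0705 0.0714] z [-0.0126  0.015 ] zc 0.0012
```

View pics/w9.png

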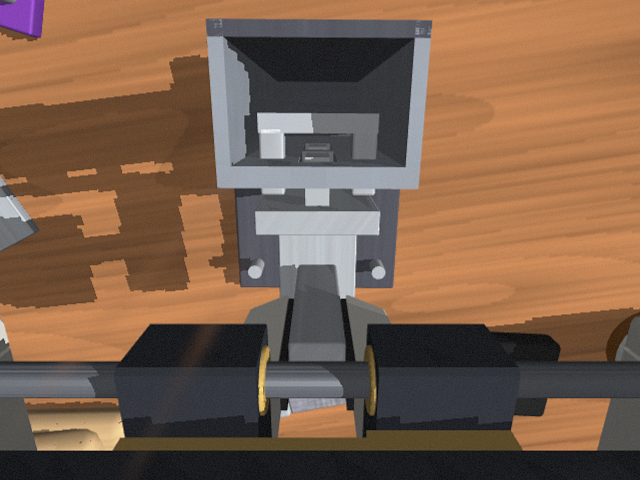

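>>> send_rows(rows=[[[0, 1.5, 0, 0, 0, 0, 5], [0, 3, 0, 0, 0, 0, 5], [0, 4.5, 0, 0, 0, 0, 5], [0, 6, 0, 0, 0, 0, 5], [0, 7, 0, 0, 0, 0, 5], [0, 8, 0, 0, 0, 0, 5], [0, 8.5, 0, 0, 0, 0, 5], [0, 8.5, 0, 0, 0, 0, 5]]])

```text
clock: 8.65
position: [0.5583, -0.0136, 0.1471]
ee_rot: [-1.1, 1.274, 1.097]
force: [5.5, -0.9, -4.6]
width: 0.211
```

```bash
python3 m.py w10; python3 meas.py w10 -.043 .0565
```

```text
[[ 2.300e-03 -9.889e-01  1.482e-01  5.584e-01]
 [-2.000e-04  1.482e-01  9.890e-01 -1.360e-02]
 [-1.000e+00 -2.300e-03  1.000e-04  1.471e-01]
 [ 0.000e+00  0.000e+00  0.000e+00  1.000e+00]]
8.85 [ 4.77 -1.01 -4.05] [-0.263 -1.333 -0.068] 0.2144205171837421
coltop 7829 x -0.0437 y [0.0574 0.0863] z [-0.0267  0.0292] zc 0.0013
plate 2589 x -0.0305 y [0.0473 0.0543] z [-0.0188  0.0207] zc 0.001
claw 3442 x -0.0229 y [0.062 0.075] z [-0.0229  0.0254] zc 0.0012
claw2 247 x 0.022 y [0.0631 0.0713] z [-0.0124  0.015 ] zc 0.0013
```

View pics/w10.png

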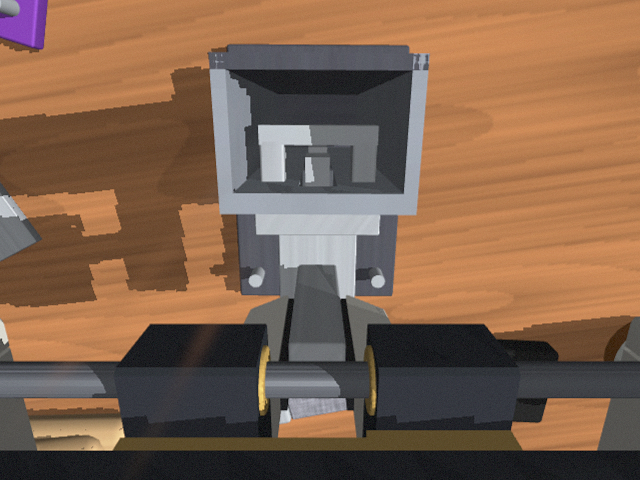

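>>> send_rows(rows=[[[0, 0.7, 0, 0, 0, 0, 5], [0, 1.3, 0, 0, 0, 0, 5], [1.5, 1.3, 0, 0, 0, 0, 5], [3.5, 1.3, 0, 0, 0, 0, 5], [5.5, 1.3, 0, 0, 0, 0, 5], [7.5, 1.3, 0, 0, 0, 0, 5], [9.5, 1.3, 0, 0, 0, 0, 5], [11, 1.3, 0, 0, 0, 0, 5]]])

```text
clock: 9.65
position: [0.5576, -0.0133, 0.1365]
ee_rot: [-1.1, 1.273, 1.097]
force: [6.4, -1.1, -2.1]
width: 0.221
```

```bash
python3 m.py w11; python3 meas.py w11 -.054 .0565
```

```text
[[ 3.000e-03 -9.890e-01  1.482e-01  5.575e-01]
 [-0.000e+00  1.482e-01  9.890e-01 -1.330e-02]
 [-1.000e+00 -2.900e-03  4.000e-04  1.363e-01]
 [ 0.000e+00  0.000e+00  0.000e+00  1.000e+00]]
9.85 [ 6.34 -0.57 -4.13] [-0.172 -1.305 -0.112] 0.2142953800062957
coltop 9633 x -0.0545 y [0.0564 0.0863] z [-0.0268  0.0291] zc 0.0011
prongs 709 x -0.0307 y [0.0474 0.05  ] z [-0.0189  0.0207] zc 0.0009
plate 876 x -0.0306 y [0.0472 0.05  ] z [-0.0189  0.0207] zc 0.0009
claw 1790 x -0.0224 y [0.0586 0.0747] z [-0.0232  0.0253] zc 0.0011
claw2 231 x 0.0219 y [0.0596 0.0706] z [-0.0137  0.0161] zc 0.0012
```

>>> send_rows(rows=[[[1, 0, 0, 0, 0, 0, 5], [2, 0, 0, 0, 0, 0, 5], [3, 0, 0, 0, 0, 0, 5], [4, 0, 0, 0, 0, 0, 5], [5, 0, 0, 0, 0, 0, 5], [6, 0, 0, 0, 0, 0, 5], [6, 0, 0, 0, 0, 0, 5], [6, 0, 0, 0, 0, 0, 5]]])

```text
clock: 10.65
position: [0.5578, -0.0133, 0.131]
ee_rot: [-1.1, 1.273, 1.097]
force: [6.0, -0.8, 3.9]
width: 0.213
```

```bash
python3 m.py w12; python3 meas.py w12 -.059 .0565
```

```text
[[ 3.800e-03 -9.890e-01  1.482e-01  5.578e-01]
 [ 1.000e-04  1.482e-01  9.890e-01 -1.330e-02]
 [-1.000e+00 -3.800e-03  7.000e-04  1.310e-01]
 [ 0.000e+00  0.000e+00  0.000e+00  1.000e+00]]
10.85 [ 5.58 -0.92  3.71] [-0.16  -0.77  -0.027] 0.21595991304580558
coltop 10783 x -0.0598 y [0.0566 0.0862] z [-0.0268  0.0291] zc 0.0011
plate 327 x -0.0307 y [0.0472 0.0595] z [-0.0187  0.0206] zc 0.001
claw 1806 x -0.0225 y [0.0576 0.0747] z [-0.0231  0.0252] zc 0.001
claw2 189 x 0.0219 y [0.0592 0.0698] z [-0.0142  0.0163] zc 0.001
```

>>> send_rows(rows=[[[0.5, 0, 0, 0, 0, 0, 5], [1, 0, 0, 0, 0, 0, 5], [1.5, 0, 0, 0, 0, 0, 5], [2, 0, 0, 0, 0, 0, 5], [2.5, 0, 0, 0, 0, 0, 5], [3, 0, 0, 0, 0, 0, 5], [3, 0, 0, 0, 0, 0, 5], [3, 0, 0, 0, 0, 0, 5]]])

```text
clock: 11.65
position: [0.557, -0.0132, 0.128]
ee_rot: [-1.1, 1.274, 1.098]
force: [2.5, -1.1, 10.4]
width: 0.214
```

```bash
python3 m.py w13; python3 meas.py w13 -.062 .0565
```

```text
[[ 2.300e-03 -9.890e-01  1.480e-01  5.570e-01]
 [ 4.000e-04  1.480e-01  9.890e-01 -1.320e-02]
 [-1.000e+00 -2.200e-03  8.000e-04  1.281e-01]
 [ 0.000e+00  0.000e+00  0.000e+00  1.000e+00]]
11.85 [ 2.28  0.24 11.65] [0.042 0.08  0.009] 0.2143440033529633
coltop 11520 x -0.0627 y [0.0559 0.0862] z [-0.0268  0.0291] zc 0.0012
plate 18 x -0.0298 y [0.0574 0.0599] z [-0.0051  0.007 ] zc 0.001
claw 1682 x -0.0225 y [0.0561 0.0747] z [-0.0232  0.0252] zc 0.001
claw2 75 x 0.0235 y [0.0574 0.0749] z [-0.0232  0.0251] zc 0.001
```

View pics/w13.png

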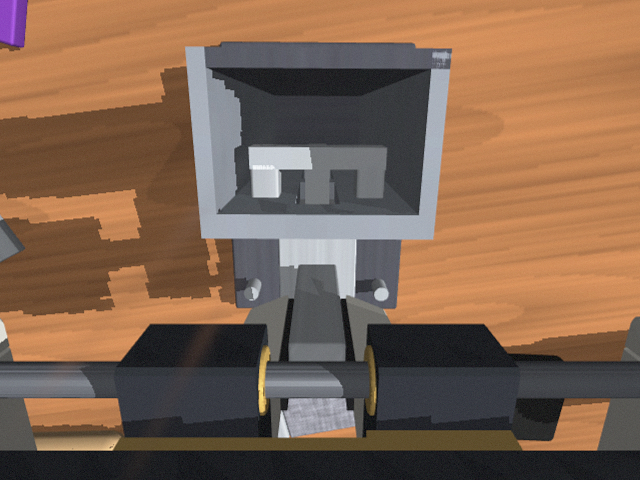

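>>> send_rows(rows=[[[-0.5, 0, 0, 0, 0, 0, 5], [-1, 0, 0, 0, 0, 0, 5], [-1.5, 0, 0, 0, 0, 0, 5], [-2, 0, 0, 0, 0, 0, 5], [-2.5, 0, 0, 0, 0, 0, 5], [-3, 0, 0, 0, 0, 0, 5], [-3.5, 0, 0, 0, 0, 0, 5], [-3.5, 0, 0, 0, 0, 0, 5]]])

```text
clock: 12.65
position: [0.5562, -0.0132, 0.1299]
ee_rot: [-1.099, 1.276, 1.099]
force: [5.9, 0.1, -2.8]
width: 0.216
```

```bash
python3 m.py w14; python3 meas.py w14 -.061 .0565
```

```text
[[ 3.000e-04 -9.890e-01  1.480e-01  5.562e-01]
 [-0.000e+00  1.480e-01  9.890e-01 -1.310e-02]
 [-1.000e+00 -3.000e-04  0.000e+00  1.299e-01]
 [ 0.000e+00  0.000e+00  0.000e+00  1.000e+00]]
12.85 [ 4.74  0.53 -0.8 ] [-0.063 -1.336 -0.064] 0.2119111633584626
coltop 10754 x -0.0608 y [0.0553 0.0862] z [-0.0268  0.0291] zc 0.0012
plate 17 x -0.0295 y [0.0573 0.06  ] z [-0.005   0.0071] zc 0.001
claw 1578 x -0.0223 y [0.0561 0.0748] z [-0.0231  0.0253] zc 0.0011
claw2 93 x 0.0211 y [0.0566 0.075 ] z [-0.0231  0.0252] zc 0.001
```

View pics/w14.png

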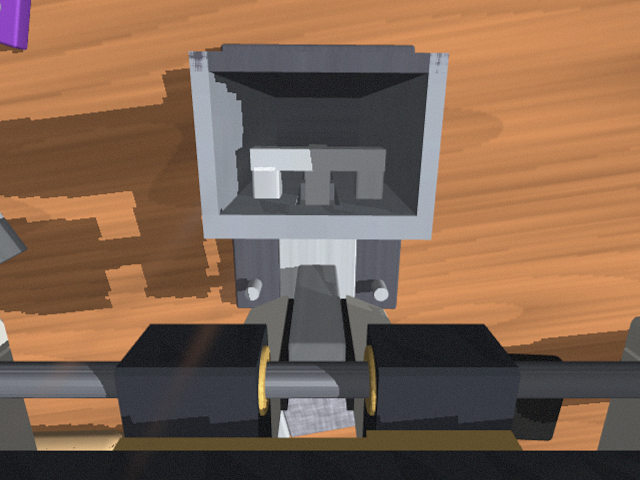

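```bash
python3 - <<'E'
from h import *
Tc=np.array(optics.get_calibration('wrist')['T_tool_cam'])
for n,off,fy in [('w7',.0688,.1045),('w8',-.043,.0953),('w9',-.0439,.065),('w10',-.0437,.0574),('w11',-.0545,.0564),('w12',-.0598,.0566),('w13',-.0627,.0559),('w14',-.0608,.0553)]:
    z=np.load(n+'.npz'); F=cloud(z['d'],z['K'],Tc)[:300].reshape(-1,3)
    k=F[(abs(F[:,0]-off-.020)<.006)&(F[:,1]>fy+.012)&(F[:,1]<fy+.06)&(abs(F[:,2]-.001)<.022)]
    # crossbar central part
    c=k[abs(k[:,2]-.0015)<.008]
    r=[np.percentile(q[:,1]-fy,[2,50,98]).round(4) if len(q)>10 else None for q in (k,c)]
    print(n,len(k),len(c),r, np.median(k[:,0]-off).round(4) if len(k) else '')
E
```

```text
w7 1300 460 [array([0.0123, 0.017 , 0.0378]), array([0.0135, 0.0168, 0.0378])] 0.0207
w8 3721 1472 [array([0.0124, 0.0164, 0.02  ]), array([0.014 , 0.0167, 0.0201])] 0.0205
w9 3619 1349 [array([0.0124, 0.0176, 0.0381]), array([0.014 , 0.0179, 0.038 ])] 0.0204
w10 4026 1378 [array([0.0124, 0.0201, 0.0382]), array([0.0124, 0.021 , 0.0381])] 0.0204
w11 4694 1384 [array([0.0125, 0.0211, 0.0382]), array([0.0188, 0.0223, 0.0381])] 0.0204
w12 5119 1570 [array([0.0125, 0.0209, 0.0382]), array([0.0185, 0.022 , 0.0382])] 0.0203
w13 4327 1605 [array([0.0125, 0.0175, 0.0382]), array([0.0142, 0.0178, 0.0381])] 0.0204
w14 4134 1553 [array([0.0124, 0.0174, 0.0381]), array([0.0141, 0.0179, 0.0381])] 0.0204
```

>>> send_rows(rows=[[[0.3, -0.5, 0, 0, 0, 0, 5], [0.5, -1, 0, 0, 0, 0, 5], [0.5, -1, 0, 0, 0, 0, 30], [0.5, -1, 0, 0, 0, 0, 60], [0.5, -1, 0, 0, 0, 0, 60], [0.5, -1, 0, 0, 0, 0, 60], [0.5, -1, 0, 0, 0, 0, 60], [0.5, -1, 0, 0, 0, 0, 60]]])

```text
clock: 13.65
position: [0.5569, -0.0134, 0.1297]
ee_rot: [-1.099, 1.276, 1.099]
force: [0.2, -0.0, 0.4]
width: 0.6
```

```bash
python3 m.py w15; python3 meas.py w15 -.061 .0565
```

```text
[[ 0.000e+00 -9.890e-01  1.481e-01  5.570e-01]
 [ 1.000e-04  1.481e-01  9.890e-01 -1.340e-02]
 [-1.000e+00 -0.000e+00  1.000e-04  1.297e-01]
 [ 0.000e+00  0.000e+00  0.000e+00  1.000e+00]]
13.85 [ 0.4  -0.04  0.1 ] [ 0.03   0.021 -0.004] 0.5971820673851583
coltop 10715 x -0.0609 y [0.0561 0.0862] z [-0.0266  0.0293] zc 0.0013
plate 15 x -0.0294 y [0.058 0.06 ] z [-0.0049  0.0072] zc 0.0012
claw 1579 x -0.0224 y [0.0566 0.0748] z [-0.023   0.0254] zc 0.0012
claw2 103 x 0.0207 y [0.0588 0.0749] z [-0.0229  0.0254] zc 0.0012
```

View pics/w15.png

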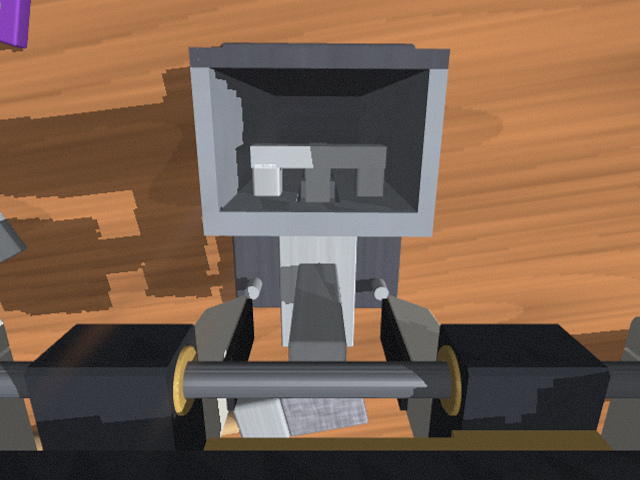

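Released and the holder stays put. Retract upward (and slightly away), then inspect.

>>> send_rows(rows=[[[-10, 0, 0, 0, 0, 0, 60], [-30, 0, 0, 0, 0, 0, 60], [-60, 0, 0, 0, 0, 0, 60], [-90, 0, 0, 0, 0, 0, 60], [-120, -10, 0, 0, 0, 0, 60], [-140, -30, 0, 0, 0, 0, 60], [-150, -45, 0, 0, 0, 0, 60], [-150, -50, 0, 0, 0, 0, 60]]])

```text
clock: 14.65
position: [0.6083, -0.0211, 0.2819]
ee_rot: [-1.101, 1.273, 1.096]
force: [-0.6, 0.2, 0.1]
width: 0.597
```

```bash
python3 m.py w16; python3 - <<'E'
from h import *
Tc=np.array(optics.get_calibration('wrist')['T_tool_cam'])
z=np.load('w16.npz'); T=z['T']; P=cloud(z['d'],z['K'],T).reshape(-1,3)
# stand frame: centre from face: use heading 171.5
c=np.array([.5211,-.0128]); a=np.radians(171.5); R2=np.array([[np.cos(a),np.sin(a)],[-np.sin(a),np.cos(a)]])
S=P.copy(); S[:,:2]=(P[:,:2]-c)@R2.T
def b(n,lo,hi,x0,x1,y0=-.05,y1=.05):
    k=S[(S[:,2]>lo)&(S[:,2]<hi)&(S[:,0]>x0)&(S[:,0]<x1)&(S[:,1]>y0)&(S[:,1]<y1)]
    if len(k): print(n,len(k),'zmed',np.median(k[:,2]).round(4),'x',np.percentile(k[:,0],[1,99]).round(4),'y',np.percentile(k[:,1],[1,99]).round(4))
    return k
b('coltop',.186,.197,-.01,.06); b('prong',.167,.175,-.01,.025); b('platetop',.155,.1655,-.02,.025); b('post',.160,.172,-.05,-.02)
k=b('arm',.08,.096,-.08,.018)
A=np.c_[k[:,:2],np.ones(len(k))]; s=np.linalg.lstsq(A,k[:,2],rcond=None)[0]; print('arm tilt',s)
E
```

```text
[[-2.000e-03 -9.890e-01  1.481e-01  6.054e-01]
 [-0.000e+00  1.481e-01  9.890e-01 -2.070e-02]
 [-1.000e+00  2.000e-03 -3.000e-04  2.788e-01]
 [ 0.000e+00  0.000e+00  0.000e+00  1.000e+00]]
14.85 [ 0.31 -0.29  0.39] [-0.06  -0.003 -0.014] 0.6019245787493708
coltop 2296 zmed 0.1906 x [0.0205 0.0567] y [-0.0338  0.0219]
prong 374 zmed 0.1702 x [0.0147 0.0208] y [-0.0313  0.0198]
platetop 694 zmed 0.1601 x [0.0123 0.0208] y [-0.029   0.0198]
post 939 zmed 0.1651 x [-0.0441 -0.0246] y [-0.0155  0.0042]
arm 3984 zmed 0.0882 x [-0.0737  0.0125] y [-0.0253  0.014 ]
arm tilt [ 0.00286987 -0.00052125  0.08825527]
```

View pics/w16.png

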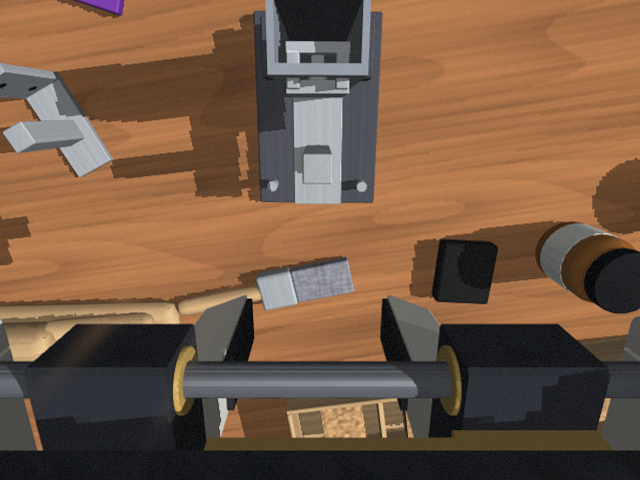

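```bash
python3 -c "
from h import *
print(arm.observe()['dq'].round(3)); print(arm.sign_off())"
```

```text
[-0.002 -0.002 -0.002  0.005 -0.001  0.    -0.   ]
the job is handed in; nothing more can be done
None
```

The clawed holder is hooked into both slots of the grey stand, locked under the spring catch and let go. I handed the job in at about 15 s; sign-off gave no verdict.

I gripped it by the post and eased both claws in. I then pressed it straight down until the catch moved out over the back plate.

**Column height:** depth readings put the column about 9.4 mm above nominal, and column top, ledge, pin and catch all agreed. No contact came before the catch and pin did, and the holder came to rest about where that height predicts.

**Forces:** the highest readings were about 6 N sideways and 12 N vertical.

**Last checks after letting go:**
- **Catch:** both prongs are fully out again and sit about 6 mm over the plate's top edge.
- **Height:** the holder sits about 1 mm above home, so the pin is down about 6 mm.
- **Fit:** it is level within 0.003 rad, within about 0.5 mm of the column's centre line, and against the face.
- **Robot:** the gripper is clear and the arm was at rest. The heel block, brush, glue jar, plain holder and shoe last appear where they were. I did not take a final picture of the hammer, awl or tack tin.

**Checks that disagreed or settled nothing:**
- The early top and side camera positions for the holder were up to about 10 mm off from the wrist camera, so I relied on the wrist camera.
- A gentle upward pull to test the lock settled nothing; what showed it was the catch's position in the depth images and the holder staying put once released.

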